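Rock-test a bent tablet cover with a straightedge

ROBOT

A 6-joint arm with a two-finger parallel gripper is mounted at the origin on the work surface. World frame = base frame: x ahead of the robot, y to its left, z up, the work surface at z = 0. Lengths are in m, angles in rad, forces in N, time in s.
With the tool pointing down it reaches from about 0.325 to 0.9 m from the base axis. Payload 3.5 kg.
Tool frame: the origin (TCP) lies at the very end of the fingers, on their centre line; the grasp point (between the pads) lies 19 mm behind it; z points along the fingers, y is the line along which they close (so a half turn about z gives the same grasp; the last joint's range is limited). The gripper opens to 85 mm and grips with 20 to 120 N. Pads are 22 mm wide; open, the fingers measure 114 mm over their backs; the gripper's body (76 mm by 85 mm) begins 54 mm behind the grasp point. The pads swing forward as they close: fully open they stand 13 mm farther back than shut.
Start: joints at [-1.384, 0.276, -0.026, 1.268, 0, 1.467], TCP at [0.179, -0.599, 0.231] pointing down, gripper open.
Joint ranges: [-3.12, 3.12], [-0.85, 1.88], [-1.08, 1.24], [-1.95, 2.15], [-1.57, 1.53], [-3.14, 3.14]. Speed limits (rad/s): [2.57, 2.57, 3.14, 3.14, 3.14, 3.14].

INTERFACE

Orientations are given as a unit quaternion [w, x, y, z].
In Python, from cell import bot, set_gripper, capture, camera_info, trace, spot_point gives the robot as it stands. Calls block until the motion is done:
- bot.goto(position, orientation): joint-space move of the TCP to a pose.
- bot.move_l(position, rotation=None, max_speed=0.15): straight line of the TCP; rotation=None keeps the orientation; max_speed is the mean speed in m/s.
- bot.goto_joints(angles): joint-space move.
- set_gripper(opening, grasp_force=None): opening from 0.0 (shut) to 1.0 (fully open); grasp_force is the grip in N (None keeps the last); returns when the fingers have stopped.
- bot.pause(seconds).
- bot.ik(position, orientation): joint angles nearest the present ones, or None.
- bot.read_state(): the state.
- capture(name): name is "scene" or "side" or "wrist"; returns the picture (420x560x3 uint8, red, green, blue); there is no depth.
- camera_info(name): a dict with "mtx" (3x3 intrinsics, pixels), "R" (3x3) and "t" (3): a world point X has camera coordinates R X + t. Camera axes: x right, y down, z forward; pixel columns grow to the right and rows downward; lengths in m; the calibration is good to about 2 mm. A picture is of the moment at which its call begins: read the wrist's pose just before it. camera_info takes no time and is no camera call; for the wrist camera it gives the pose at the moment of the call.
A pose or a line that the arm cannot do raises bot.MotionError and nothing moves.
- bot.close_job(): hands the job in; it is judged then, once.
Trained networks look in the newest picture that a camera, given by its name, has taken for a name from the list of things; names that differ only in an ending like _2 or _b are one class to them, and where a whole thing is asked for, a point or a joint stands for the part that bears it (a point fixed in the world has none). Each returns a list of dicts, best first, with "confidence" (0 to 1); they miss things now and then, are a little off and sometimes report something else, mostly with a low value. They report only what shows in the picture. A call takes as long as a camera call. They do not tell look-alikes from the thing itself.
- trace(label, camera): "mask" (420x560 bool, what is visible of it).
- spot_point(label, camera): "at" ([x, y, z] in m, in world coordinates, good to about 4 mm: a listed point, or the origin of a listed thing).
The state is a dict: "t": time; "joint_pos": joint angles; "qvel": joint speeds; "tau": joint torques, N m; "ee_pos": TCP position; "ee_rot": TCP orientation; "wrist_force": force on the tool from outside, world axes, zero at the start; "wrist_torque": the same for the moment, N m; "width": opening from 0.0 (shut) to 1.0 (fully open); "grip_force": force on a finger pad.
Only numpy, scipy, OpenCV 4.12 (cv2) and the standard library are available. Lean on these libraries where they do the work, as an engineer would, in place of code of your own. Each camera call takes 0.05 s, during which the arm holds its last target. There are 200 camera calls.

TASK

Check the rose-gold tablet back cover for bow: pick up the steel straightedge by its black grip, lay it lengthwise along the middle of that cover's face and let go. Then press its red end lightly down until it stops against the cover, let it up, and do the same with its yellow end, so that it is seen to rock both ways. Leave the straightedge lying along the middle of the cover.

Things in the scene. Friction and masses are not known exactly. Their poses are not given: they have to be found in the camera images.
- straightedge: Loose steel bar 180 x 24 x 6 mm, about 0.2 kg, red for 30 mm at its +y end, yellow at its -y end; on its middle a black grip 50 mm long, 24 mm wide, top 34 mm above the underside: grasp across the 24 mm. Origin: centre of underside; y along the bar, z up. Starts on the blue mat (top 3 mm above the table). May be laid either way round. A white ruler without a grip is a bystander.
- red_end (a point): Point on the top surface of the straightedge's red end, 75 mm from its middle along +y, 6 mm above its underside: the place to press.
- yellow_end (a point): Point on the top surface of the straightedge's yellow end, 75 mm from its middle along -y, 6 mm above its underside: the place to press.
- gold_cover: Fixed rose-gold (pinkish copper) tablet cover, 200 (y) x 130 mm (x), in a black holder. Origin: underside centre, on the mat. Bowed face: a level strip 30 mm long (y) at the middle, 26 mm above the origin, sloping to 20 mm at the short edges. A pressed end of the bar drops 4 mm almost freely, then meets the slope; the other rises; let go, it may tip back. A flat dark-grey cover is a bystander.
Things that resemble listed ones, but are neither listed nor needed, are in the scene too. There is more than one size of the straightedge; the job needs the middle-sized.

How it is judged:
By the outcome, as a careful person would: the job done as asked, in the order asked, and still so for the second after the job is handed in, with the robot touching nothing.
It also fails if it takes over 48 s, if anything falls off the work surface, if the arm or the gripper's body presses on something with over 40 N, if the wrist force passes 120 N, or if a joint passes its speed limit or range.

## Working session

There is one attempt and no reset: what is moved stays moved. The work goes in short steps, each a Python script; the robot and the scene stay as the last script left them, time stands still between calls to the robot, and variables do not carry over. Pictures are saved under pics/ and viewed, at most 10 in all, crops included, and the job is handed in when it is done.

```bash
ls; mkdir -p pics; python3 - <<'E'
from cell import *
import cv2,numpy as np
ims={}
for c in ["scene","side"]:
    im=capture(c); cv2.imwrite(f"pics/{c}0.png",im[:,:,::-1])
    for l in ["straightedge","gold_cover"]:
        print(c,l,[(np.round(d["at"],3),round(d["confidence"],2)) for d in spot_point(l,c)])
        for d in trace(l,c):
            v,u=np.nonzero(d["mask"]); print("  mask",u.mean().round(),v.mean().round(),len(u),round(d["confidence"],2))
    i=camera_info(c); print((-i["R"].T@i["t"]).round(3))
s=bot.read_state(); print(s["t"],s["ee_rot"],s["wrist_force"])
E
```

```text
pics
scene straightedge [(array([ 0.248, -0.296,  0.002]), 0.92), (array([0.185, 0.328, 0.003]), 0.77)]
  mask 313.0 196.0 493 0.95
  mask 175.0 283.0 358 0.76
  mask 279.0 121.0 730 0.57
scene gold_cover [(array([0.626, 0.16 , 0.005]), 0.8)]
  mask 383.0 218.0 3135 0.61
[ 0.772 -0.658  1.184]
side straightedge [(array([ 0.187,  0.331, -0.001]), 0.82), (array([0.419, 0.13 , 0.001]), 0.76)]
  mask 249.0 257.0 757 0.62
side gold_cover []
  mask 177.0 226.0 3576 0.95
[0.03  0.567 0.73 ]
0.5 [-8.26821996e-05  9.89522447e-01  1.44379087e-01  2.08613939e-06] [-0.22673956 -0.37067606 -0.6165045 ]
```

View pics/scene0.png

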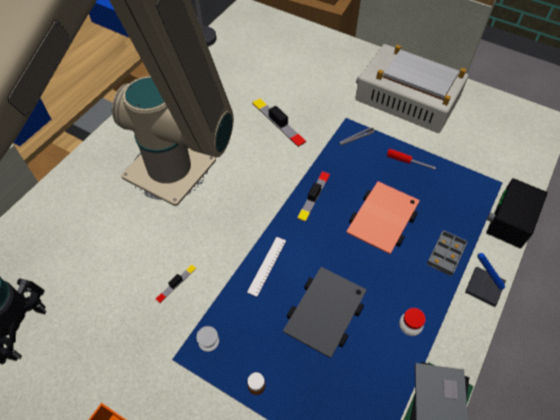

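View pics/side0.png

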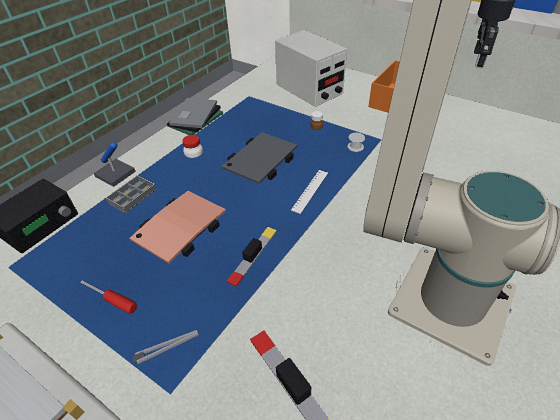

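The scene view shows three straightedges. The middle-sized one lies on the mat, at about (313,196) in scene and (252,255) in side, with its red end at (323,176) / (235,279). The rose-gold cover is at (384,217) / (178,226). The larger bar at (278,120) and the smaller one at (176,283) are off the mat. Next I'll triangulate.

```bash
cat > h.py <<'E'
import cv2,numpy as np
from cell import *
def hsv(im): return cv2.cvtColor(im,cv2.COLOR_RGB2HSV)
def cmask(im,col):
    h=hsv(im)
    if col=="red": m=((h[...,0]<5)|(h[...,0]>174))&(h[...,1]>190)&(h[...,2]>90)
    if col=="yellow": m=(abs(h[...,0].astype(int)-26)<6)&(h[...,1]>170)&(h[...,2]>90)
    if col=="gold": m=(h[...,0]<14)&(h[...,1]>80)&(h[...,1]<185)&(h[...,2]>110)
    return m.astype(np.uint8)
def blob(m,near,r=25,amin=30):
    "mask of the connected blob nearest a pixel"
    n,l,st,c=cv2.connectedComponentsWithStats(m)
    k=[i for i in range(1,n) if st[i,4]>=amin]
    i=min(k,key=lambda i:np.hypot(*(c[i]-near)))
    return (l==i).astype(np.uint8),c[i],st[i,4]
def proj(i,X): 
    p=i["mtx"]@(i["R"]@np.asarray(X)+i["t"]); return p[:2]/p[2]
def ray(i,uv):
    d=i["R"].T@np.linalg.inv(i["mtx"])@np.array([*uv,1.]); return -i["R"].T@i["t"],d
def plane(i,uv,z):
    o,d=ray(i,uv); return o+d*(z-o[2])/d[2]
def tri(a,ua,b,ub):
    P=lambda i:i["mtx"]@np.c_[i["R"],i["t"]]
    X=cv2.triangulatePoints(P(a),P(b),np.float64(ua),np.float64(ub))[:,0]; return X[:3]/X[3]
def q_down(yaw): 
    "tool pointing down, closing line (tool y) along world angle yaw"
    from scipy.spatial.transform import Rotation as R
    y=np.array([np.cos(yaw),np.sin(yaw),0]);z=np.array([0,0,-1.]);x=np.cross(y,z)
    return R.from_matrix(np.c_[x,y,z]).as_quat()[[3,0,1,2]]
def rect(i,m,z):
    c=max(cv2.findContours(m,cv2.RETR_EXTERNAL,cv2.CHAIN_APPROX_NONE)[0],key=cv2.contourArea)[:,0]
    w=np.array([plane(i,p,z)[:2] for p in c])
    (cx,cy),(a,b),t=cv2.minAreaRect((w*1000).astype(np.float32))
    if a<b: a,b,t=b,a,t+90
    return np.array([cx,cy])/1000,(a,b),t
E
python3 - <<'E'
from h import *
S,D=[cv2.imread(f"pics/{c}0.png")[:,:,::-1].copy() for c in("scene","side")]
a,b=camera_info("scene"),camera_info("side")
for col,u,v in [("red",(323,176),(235,279)),("yellow",(304,214),(269,233)),("gold",(384,217),(178,226))]:
    ma,ca,na=blob(cmask(S,col),u); mb,cb,nb=blob(cmask(D,col),v)
    print(col,ca.round(),na,cb.round(),nb,tri(a,ca,b,cb).round(4))
    if col=="gold":
        for z in(.023,.026): print(rect(a,ma,z),rect(b,mb,z))
E
```

```text
red [324. 176.] 56 [235. 279.] 103 [0.4159 0.2033 0.0072]Traceback (most recent call last):
  File "<stdin>", line 5, in <module>
  File "h.py", line 14, in blob
    i=min(k,key=lambda i:np.hypot(*(c[i]-near)))
ValueError: min() iterable argument is empty
```

```bash
python3 - <<'E'
from h import *
S,D=[cv2.imread(f"pics/{c}0.png")[:,:,::-1].copy() for c in("scene","side")]
print(hsv(S)[214,304],hsv(D)[233,269],hsv(S)[217,384],hsv(D)[226,178])
E
sed -i 's/-26)<6)/-26)<8)/; s/amin=30/amin=15/' h.py
python3 - <<'E'
from h import *
S,D=[cv2.imread(f"pics/{c}0.png")[:,:,::-1].copy() for c in("scene","side")]
a,b=camera_info("scene"),camera_info("side")
for col,u,v in [("red",(323,176),(235,279)),("yellow",(304,214),(269,233)),("gold",(384,217),(178,226))]:
  try:
    ma,ca,na=blob(cmask(S,col),u); mb,cb,nb=blob(cmask(D,col),v)
    print(col,ca.round(),na,cb.round(),nb,tri(a,ca,b,cb).round(4))
    if col=="gold":
        for z in(.023,.026): print(rect(a,ma,z),rect(b,mb,z))
  except Exception as e: print(col,e)
E
```

```text
[ 28 250 225] [ 25 157 205] [  7 126 224] [  7  91 194]
red [324. 176.] 56 [235. 279.] 103 [0.4159 0.2033 0.0072]
yellow min() iterable argument is empty
gold [383. 217.] 2860 [177. 225.] 3240 [0.6287 0.1566 0.0137]
(array([0.62597498, 0.15217233]), (200.9867706298828, 132.6639404296875), 89.49182891845703) (array([0.63002527, 0.15659085]), (201.14874267578125, 139.44537353515625), 89.48666381835938)
(array([0.62635126, 0.15007845]), (200.46763610839844, 132.3212127685547), 89.49188232421875) (array([0.62747736, 0.15833163]), (200.29515075683594, 138.85357666015625), 89.48665618896484)
```

```bash
sed -i 's/(h\[...,1\]>170)/(h[...,1]>120)/' h.py
python3 - <<'E'
from h import *
import pickle
t0=bot.read_state()["t"]
for q in(0,np.pi): print(bot.ik([.45,.14,.34],q_down(q)))
q=min((q_down(0),q_down(np.pi)),key=lambda q:abs(bot.ik([.45,.14,.34],q)[5]))
out=[]
for k,x in enumerate((.42,.54)):
    bot.goto([x,.14,.34],q) if k==0 else bot.move_l([x,.14,.34],max_speed=.2)
    i=camera_info("wrist"); im=capture("wrist"); out.append((i,im)); cv2.imwrite(f"pics/w{k}.png",im[:,:,::-1])
    print("cam",(-i["R"].T@i["t"]).round(3),i["R"].round(2).tolist())
    print([(np.round(d["at"],3),round(d["confidence"],2)) for l in("straightedge","gold_cover") for d in spot_point(l,"wrist")])
pickle.dump(out,open("w.pkl","wb")); print(bot.read_state()["t"]-t0)
cv2.imwrite("pics/w.png",cv2.resize(np.hstack([o[1] for o in out]),(800,300))[:,:,::-1])
E
```

```text
[ 0.16432533 -0.03906374 -0.15848576  1.45137431  0.          1.73512165]
[ 0.16432533 -0.03906374 -0.15848576  1.45137431  0.         -1.406471  ]
cam [0.419 0.06  0.481] [[-1.0, 0.0, -0.0], [0.0, 0.95, 0.31], [0.0, 0.31, -0.95]]
[(array([0.422, 0.126, 0.003]), 0.9), (array([0.185, 0.331, 0.003]), 0.81), (array([0.629, 0.155, 0.003]), 0.79)]
cam [0.539 0.06  0.481] [[-1.0, -0.0, 0.0], [-0.0, 0.95, 0.31], [-0.0, 0.31, -0.95]]
[(array([0.183, 0.329, 0.005]), 0.93), (array([0.423, 0.127, 0.004]), 0.83), (array([0.631, 0.155, 0.004]), 0.96)]
3.8167
```

View pics/w.png

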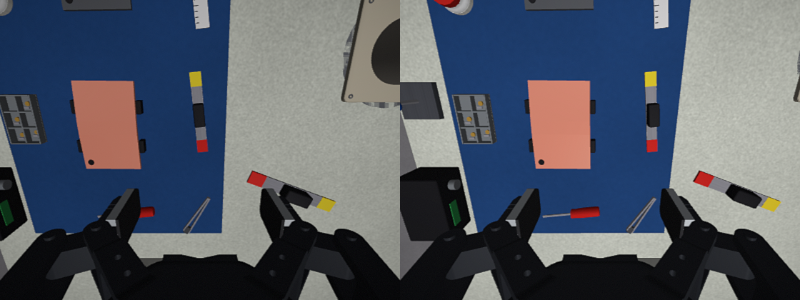

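Both views show the bar, with yellow at (273,110) and red at (283,204) in the full left picture. The cover is beside it, centred at about (150,175). Both are nearly aligned with world y.

```bash
python3 - <<'E'
from h import *
import pickle
(a,A),(b,B)=pickle.load(open("w.pkl","rb"))
pts={}
for col,u,v in [("red",(283,204),(351,204)),("yellow",(273,110),(350,110)),("gold",(150,175),(224,175))]:
    ma,ca,na=blob(cmask(A,col),u); mb,cb,nb=blob(cmask(B,col),v)
    pts[col]=tri(a,ca,b,cb); print(col,ca.round(1),na,cb.round(1),nb,pts[col].round(4))
    if col=="gold":
        q=[]
        for m in(ma,mb):
            c=max(cv2.findContours(m,0,1)[0],key=cv2.contourArea)
            h=cv2.convexHull(c); p=cv2.approxPolyDP(h,.04*cv2.arcLength(h,True),True)[:,0]
            o=np.argsort(np.arctan2(*(p-p.mean(0)).T[::-1])); q.append(p[o])
        if len(q[0])==len(q[1])==4:
            X=np.array([tri(a,q[0][k],b,q[1][k]) for k in range(4)]); print(X.round(4),X.mean(0).round(4))
            print([np.linalg.norm(X[k]-X[k-1]).round(4) for k in range(4)])
        print(q)
        for i,m in((a,ma),(b,mb)): print(rect(i,m,.025))
d=pts["red"]-pts["yellow"]; print("len",np.linalg.norm(d),"mid",(pts["red"]+pts["yellow"])/2,"ang",np.degrees(np.arctan2(d[1],d[0])))
E
```

```text
red [282.5 203.9] 225 [352.3 203.7] 230 [0.415  0.2029 0.0084]
yellow [273.4 110.5] 328 [350.4 110.2] 330 [0.4295 0.0527 0.0077]
gold [149.7 172.5] 10084 [224.5 172.4] 10077 [0.6257 0.1461 0.0245]
[[0.6892 0.0567 0.0215]
 [0.5622 0.0574 0.0152]
 [0.5635 0.2563 0.0197]
 [0.692  0.2553 0.02  ]] [0.6267 0.1564 0.0191]
[np.float64(0.1986), np.float64(0.1272), np.float64(0.199), np.float64(0.1285)]
[array([[100, 113],
       [186, 114],
       [196, 236],
       [121, 235]], dtype=int32), array([[179, 113],
       [264, 113],
       [265, 235],
       [190, 235]], dtype=int32)]
(array([0.62619843, 0.15524092]), (198.28045654296875, 132.76441955566406), 89.4745101928711)
(array([0.62614594, 0.15507625]), (197.72463989257812, 131.85037231445312), 89.37921905517578)
len 0.15087008623061457 mid [0.42223568 0.12782466 0.0080556 ] ang 95.49613336043778
```

Everything checks out: the colour centres are 151 mm apart, the bar's top is at 8 mm, and the cover corners give a 199 x 128 mm rectangle at (0.6265, 0.1555), axis 89.4°. Next step is to grasp.

```bash
python3 - <<'E'
from h import *
q=q_down(np.pi+np.radians(5.5)); p=[.4222,.1278]
bot.goto([*p,.10],q); bot.move_l([*p,.010],max_speed=.08)
set_gripper(0.0,40); bot.pause(.1); s=bot.read_state(); print(s["width"],s["grip_force"],s["ee_pos"],s["wrist_force"])
bot.move_l([*p,.10],max_speed=.12)
q=q_down(np.pi+np.radians(-.6)); c=[.6266,.1555]
bot.goto([*c,.10],q)
i=camera_info("wrist"); im=capture("wrist"); cv2.imwrite("pics/hold.png",im[:,:,::-1])
im2=capture("scene"); im3=capture("side"); cv2.imwrite("pics/hold2.png",np.hstack([cv2.resize(im2[120:300,280:480],(400,360)),cv2.resize(im3[120:320,60:282],(400,360))])[:,:,::-1])
s=bot.read_state(); print(s["t"],s["width"],s["grip_force"],s["ee_pos"],s["wrist_force"])
E
```

```text
0.27091110825781595 40.035701394081116 [0.42266422 0.12787556 0.01027141] [ 0.22885371 -0.01707797  1.82335072]
9.2083 0.2794635775758283 39.55131769180298 [0.624459   0.15534043 0.0997045 ] [ 0.01890784 -0.45314134 -1.97570587]
```

View pics/hold.png

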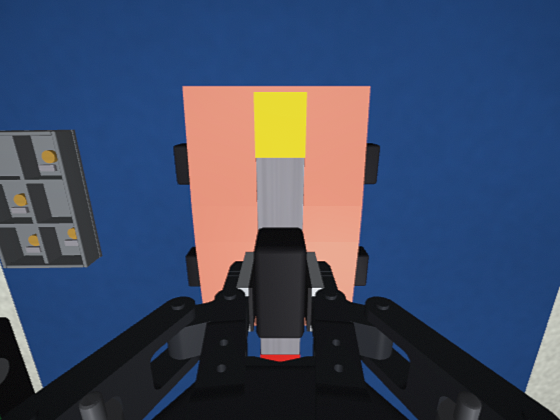

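View pics/hold2.png

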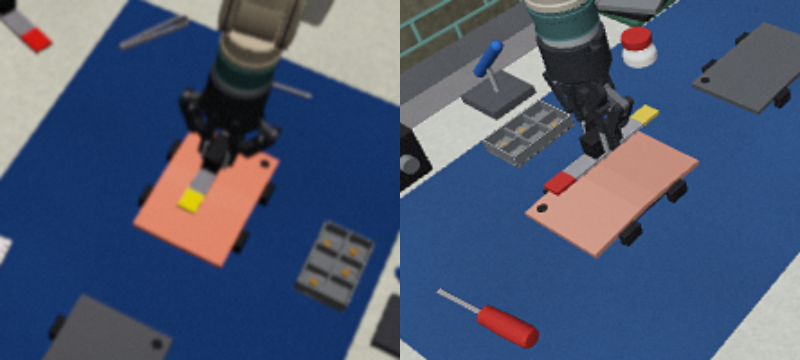

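The bar is held straight over the cover, with the yellow end at (280,125) in the wrist view. I'll check how well it's centred along its length, then lower it until contact.

```bash
python3 - <<'E'
from h import *
i=camera_info("wrist"); im=cv2.imread("pics/hold.png")[:,:,::-1].copy()
_,c,n=blob(cmask(im,"yellow"),(280,125)); Y=plane(i,c,.099); s=bot.read_state()
print("yellow",Y.round(4),n,"ee",s["ee_pos"].round(4)if hasattr(s["ee_pos"],'round') else s["ee_pos"],"cover corners",plane(i,(183,87),.022).round(4),plane(i,(370,87),.022).round(4))
oy=(Y[1]+.075)-s["ee_pos"][1]; print("bar centre offset y",oy)
oy=np.clip(oy,-.006,.006)
c=[.6266,.1555-oy]
bot.move_l([*c,.050],max_speed=.08); bot.pause(.15)
s=bot.read_state(); f0=s["wrist_force"][2]; print("above",s["ee_pos"],f0)
z=.042
while z>.030:
    bot.move_l([*c,z],max_speed=.03); s=bot.read_state(); df=s["wrist_force"][2]-f0
    if abs(df)>3: break
    z-=.001
print("contact z",z,s["ee_pos"],df)
set_gripper(.75,40); bot.pause(.1)
bot.move_l([*c,.13],max_speed=.12)
capture("wrist"); im=capture("wrist"); cv2.imwrite("pics/laid.png",im[:,:,::-1])
i=camera_info("wrist")
for k in("straightedge","red_end","yellow_end"): print(k,[(np.round(d["at"],4),round(d["confidence"],2)) for d in spot_point(k,"wrist")][:2])
_,cy,n=blob(cmask(im,"yellow"),(280,140)); print(cy,n,plane(i,cy,.035)); print(bot.read_state()["t"])
E
```

```text
yellow [0.623  0.0794 0.099 ] 3427 ee [0.6245 0.1553 0.0997] cover corners [0.6901 0.0561 0.022 ] [0.5598 0.0573 0.022 ]
bar centre offset y -0.0009359187757744802
above [0.6274064  0.15653625 0.05077924] -1.8146935653324348
contact z 0.034999999999999996 [0.62694352 0.15648155 0.03630455] 7.637308058414048
straightedge [(array([0.6283, 0.1574, 0.0283]), 0.79)]
red_end [(array([0.6269, 0.2319, 0.0355]), 0.63)]
yellow_end [(array([0.627 , 0.0838, 0.0389]), 0.63)]
[277.6466877  121.36750789] 1268 [0.62555715 0.08084476 0.035     ]
14.0583
```

View pics/laid.png

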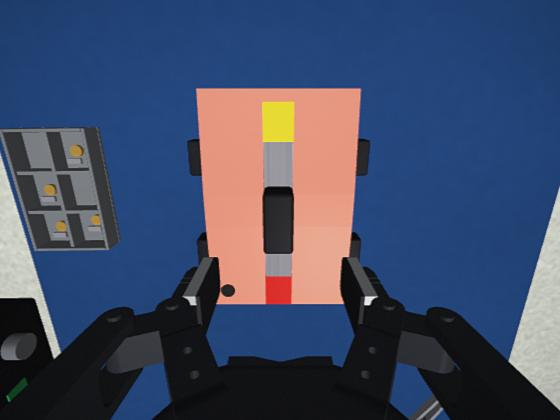

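The bar is centred on the cover, with yellow at (278,121) and red at (279,290). Now the red press.

```bash
cat > press.py <<'E'
from h import *
def press(x,y,tag):
    bot.move_l([x,y,.075],max_speed=.15)
    bot.move_l([x,y,.042],max_speed=.08); bot.pause(.15)
    f0=bot.read_state()["wrist_force"][2]; z=.038; log=[]
    while z>.020:
        bot.move_l([x,y,z],max_speed=.03); bot.pause(.05); s=bot.read_state(); df=s["wrist_force"][2]-f0
        log.append((round(z*1000,1),round(s["ee_pos"][2]*1000,1),round(df,2)))
        if df>6: break
        z-=.0007
    bot.pause(.3); s=bot.read_state(); print("end",s["ee_pos"],s["wrist_force"][2]-f0)
    im=capture("side"); cv2.imwrite(f"pics/{tag}.png",cv2.resize(im[140:290,80:280],(800,600))[:,:,::-1])
    i=camera_info("side")
    for col,yy in(("red",.231),("yellow",.081)):
        print(col,[np.round(proj(i,[.6265,yy,.035]))], [ (c.round(1),n) for m,c,n in [blob(cmask(im,col),proj(i,[.6265,yy,.035]))]])
    bot.move_l([x,y,.075],max_speed=.06); print(log,bot.read_state()["t"])
E
python3 - <<'E'
from press import *
set_gripper(0.0,40); s=bot.read_state(); print(s["width"],s["t"])
press(.6267,.231,"red")
E
```

```text
0.002519186465751841 14.6833
end [0.6268142  0.23105074 0.03126866] 6.458031449286744
red [array([155., 240.])] [(array([158. , 242.9]), np.int32(19))]
yellow [array([199., 202.])] [(array([198.1, 200.1]), np.int32(97))]
[(38.0, np.float64(37.9), np.float64(0.28)), (37.3, np.float64(37.3), np.float64(0.02)), (36.6, np.float64(36.5), np.float64(0.07)), (35.9, np.float64(35.9), np.float64(-0.18)), (35.2, np.float64(35.2), np.float64(0.86)), (34.5, np.float64(34.6), np.float64(0.19)), (33.8, np.float64(33.8), np.float64(1.27)), (33.1, np.float64(33.1), np.float64(0.56)), (32.4, np.float64(32.4), np.float64(0.48)), (31.7, np.float64(31.7), np.float64(1.04)), (31.0, np.float64(31.4), np.float64(3.46)), (30.3, np.float64(31.3), np.float64(7.28))] 21.0333
```

View pics/red.png

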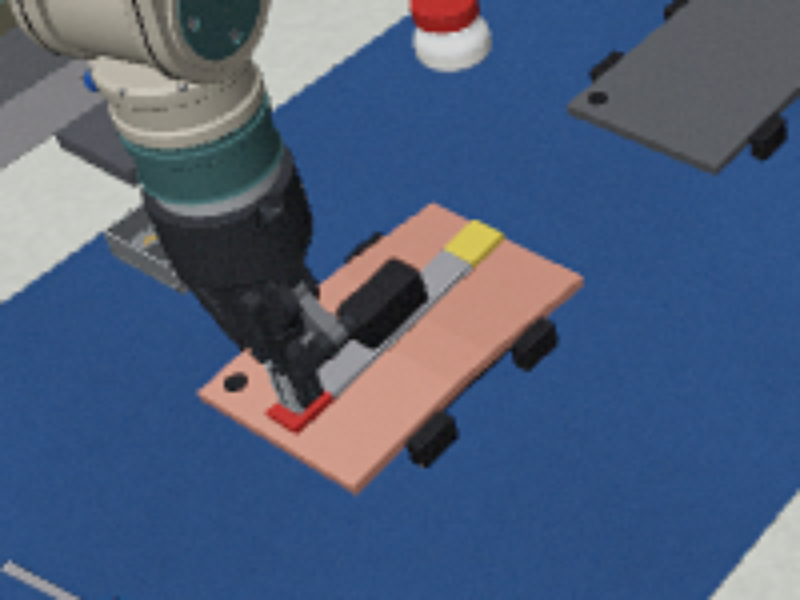

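The red end dropped 4 mm (35.2 to 31.3 mm) and stopped at about 6.5 N. In the picture the red tip is down and the yellow end raised. Next is yellow, passing well above the grip.

```bash
python3 - <<'E'
from press import *
bot.move_l([.6267,.215,.10],max_speed=.15); bot.move_l([.6267,.085,.10],max_speed=.2)
press(.6267,.081,"yellow")
bot.move_l([.6267,.081,.16],max_speed=.15)
bot.goto([.50,.0,.25],q_down(np.pi)); bot.pause(.2)
im=capture("scene"); im2=capture("side")
cv2.imwrite("pics/fin.png",np.hstack([cv2.resize(im[160:280,320:450],(400,369)),cv2.resize(im2[150:290,90:242],(400,369))])[:,:,::-1])
a,b=camera_info("scene"),camera_info("side"); P={}
for col,yy in(("red",.231),("yellow",.081)):
    u=[blob(cmask(m,col),proj(i,[.6265,yy,.035]))[1] for i,m in((a,im),(b,im2))]
    P[col]=tri(a,u[0],b,u[1]); print(col,P[col].round(4))
print(bot.read_state()["t"])
E
```

```text
end [0.62686311 0.08098136 0.03115449] 7.091931947040495
red [array([155., 240.])] [(array([154.1, 238. ]), np.int32(65))]
yellow [array([199., 202.])] [(array([199.4, 204. ]), np.int32(47))]
[(38.0, np.float64(37.9), np.float64(-0.06)), (37.3, np.float64(37.3), np.float64(-0.46)), (36.6, np.float64(36.6), np.float64(1.09)), (35.9, np.float64(35.9), np.float64(-0.44)), (35.2, np.float64(35.2), np.float64(0.28)), (34.5, np.float64(34.6), np.float64(0.65)), (33.8, np.float64(33.8), np.float64(1.79)), (33.1, np.float64(33.1), np.float64(1.82)), (32.4, np.float64(32.3), np.float64(1.54)), (31.7, np.float64(31.7), np.float64(1.5)), (31.0, np.float64(31.2), np.float64(4.2)), (30.3, np.float64(31.2), np.float64(6.47))] 28.0833
red [0.6271 0.2341 0.0299]
yellow [0.6268 0.0797 0.0343]
29.8333
```

View pics/fin.png

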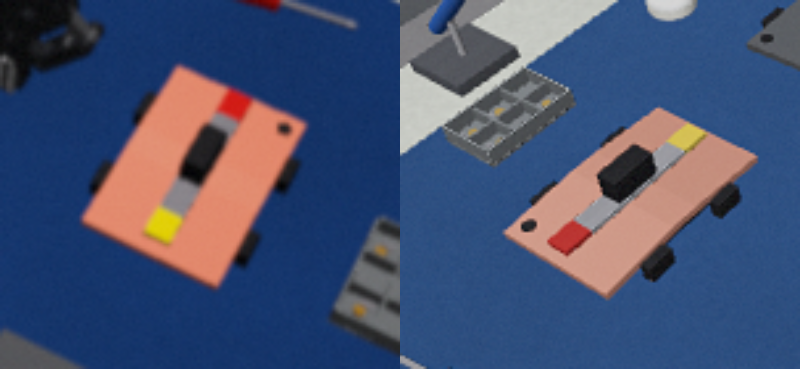

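The yellow end dropped 4 mm and stopped too. The bar lies along the middle of the cover, the robot is clear, and 30 s have passed, so I'm handing in.

```bash
python3 -c "
from cell import bot; print(bot.close_job())"
```

```text
the job is handed in; nothing more can be done
None
```

The straightedge was laid along the middle of the rose-gold cover; pressed lightly, its red end and then its yellow end each dropped about 4 mm and stopped, and it was left lying there with the robot clear when I handed the job in at about 30 s.

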